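# Space the dividers of a cylinder rack with a hook-over spacer

### The job

Pick up the grey hook-over spacer and, working outwards from the rack's fixed end cheek, straddle each of the three sliding dividers in turn and slide it gently towards the cheek until the spacer's block is snug against the cheek (then against the divider already set, without shifting that one), keeping it lightly pressed there for about half a second before lifting out, so that all three gaps are equal. Then stand the spacer upright on the steel counter plate, off the rack, let go of it, and leave the other objects undisturbed.

Things in the scene. Friction and masses are not known exactly. Their poses are not given: they have to be found in the camera images.
- spacer_center (a point): Centre of the loose grey plastic hook-over spacer, 39 mm above its underside (78 mm high, about 180 g, standing). z up, y along its length. Along y: block -26 to +6 mm, open slot +6 to +18, thin leg +18 to +26; block and leg are 32 mm deep under the bridge, 36 mm wide in x. At the start its -y (block) side is turned roughly as the rack's -y (cheek) end; use it that way round.
- rack: Fixed aluminium rack base, 110 (x) x 235 (y) x 15 mm; origin at the centre of its underside on the plate. The row of dividers runs along its y; the fixed end cheek is at its -y end. (Far to the left on the counter, over 0.25 m from the rack, stands a fixed blue vise with a white oxygen cylinder, 172 mm high; keep clear of it.)
- cheek: The fixed end cheek, a 90 mm wide, 14 mm thick aluminium wall across the rack's -y end, top 67 mm above the plate (with a 2 mm bead, 69 mm). Its origin coincides with the rack's.
- cheek_face (a point): Point on the cheek's inner face (the one towards the dividers), mid width, 65 mm above the plate; axes as the rack's.
- div1_top (a point): Divider 1 (nearest the cheek): steel plate 8 mm thick (y), 70 mm wide (x), its top 65 mm above the plate; the point is the middle of its top edge, axes as the rack's. When set (leg against its outer face, block butting), it is 40 mm from the cheek face point: a 36 mm gap (32 mm block + 4 mm slot play).
- div2_top (a point): Divider 2 (middle): steel plate 8 mm thick (y), 70 mm wide (x), its top 65 mm above the plate; the point is the middle of its top edge, axes as the rack's. When set (leg against its outer face, block butting), it is 44 mm from divider 1's point: a 36 mm gap (32 mm block + 4 mm slot play).
- div3_top (a point): Divider 3 (farthest from the cheek): steel plate 8 mm thick (y), 70 mm wide (x), its top 65 mm above the plate; the point is the middle of its top edge, axes as the rack's. When set (leg against its outer face, block butting), it is 44 mm from divider 2's point: a 36 mm gap (32 mm block + 4 mm slot play).
- div1: The same divider 1, its origin on the plate's mid-plane, 65 mm below point div1_top. It slides only along the rack's y, stiffly: about 6 N keeps it moving, and it stays where it is left. So 8 to 10 N steadily held along the row presses the spacer snug without shifting the divider before.
- div2: The same divider 2, its origin on the plate's mid-plane, 65 mm below point div2_top. It slides only along the rack's y, stiffly: about 6 N keeps it moving, and it stays where it is left. So 8 to 10 N steadily held along the row presses the spacer snug without shifting the divider before.
- div3: The same divider 3, its origin on the plate's mid-plane, 65 mm below point div3_top. It slides only along the rack's y, stiffly: about 6 N keeps it moving, and it stays where it is left. So 8 to 10 N steadily held along the row presses the spacer snug without shifting the divider before.
- spacer: The same spacer, origin at the centre of its underside, 39 mm below point spacer_center. Its solid bridge (52 x 36 mm) lies 32 to 42 mm above the underside; on it stands the square grip, 24 x 24 mm, centred in x and y, 42 to 78 mm above the underside.
- key: Bystander: steel T-handle cylinder key, 150 mm long, lying flat.
- pressure_gauge: Bystander: round chrome pressure gauge, 64 mm across, 30 mm high, lying face up.
- regulator: Bystander: brass oxygen regulator, 65 mm high, standing.
- spanner: Bystander: red plastic spanner, 160 mm long, lying flat.
There are look-alikes about, which are no part of the job. What is shaped like the spacer but blue is not meant.

How it is judged (in metres and radians):
On the way, in this order (a step that is already met when the one before it is completed fails the run):
1. the spacer, astride divider 1, is snug against both divider 1 and the fixed cheek with over 0.7 N on each, and the gaps set so far are right (contact force between spacer and cheek above 0.7 N and contact force between spacer and div1 above 0.7 N and y of div1_top in the frame of cheek_face between 0.038 and 0.042 m), for 0.2 s.
2. the spacer, astride divider 2, is snug against both divider 2 and divider 1 with over 0.7 N on each, and the gaps set so far are right (contact force between spacer and div1 above 0.7 N and contact force between spacer and div2 above 0.7 N and y of div1_top in the frame of cheek_face between 0.038 and 0.042 m and y of div2_top in the frame of div1_top between 0.042 and 0.046 m), for 0.2 s.
3. the spacer, astride divider 3, is snug against both divider 3 and divider 2 with over 0.7 N on each, and the gaps set so far are right (contact force between spacer and div2 above 0.7 N and contact force between spacer and div3 above 0.7 N and y of div1_top in the frame of cheek_face between 0.038 and 0.042 m and y of div2_top in the frame of div1_top between 0.042 and 0.046 m and y of div3_top in the frame of div2_top between 0.042 and 0.046 m), for 0.2 s.
At the end, for the whole second after the job is handed in: All three gaps (cheek to divider 1, 1 to 2, 2 to 3) are 36 mm within 2 mm, and the spacer stands upright (within 0.08 rad) and at rest on the steel plate, its centre 34 to 44 mm above it, not touching the rack (y of div1_top in the frame of cheek_face between 0.038 and 0.042 m and y of div2_top in the frame of div1_top between 0.042 and 0.046 m and y of div3_top in the frame of div2_top between 0.042 and 0.046 m and angle between spacer_center's own z axis and vertical below 0.08 rad and height (world z) of spacer_center between 0.034 and 0.044 m and linear speed of spacer below 0.01 m/s and contact force between spacer and rack below 0.2 N).
It fails at once if the spacer is pressed on the rack, cheek or dividers with more than 22 N (contact force between spacer and rack above 22 N).
It fails at once if a loose bystander is moved by more than 15 mm (distance of any of key, pressure_gauge, regulator, spanner from where it was at the start of the episode above 0.015 m).
It also fails if it takes over 72 s, if anything falls off the work surface, if the arm or the gripper's body presses on something with over 40 N, if the wrist force passes 120 N, or if a joint passes its speed limit or range.

### The arm

A 6-joint arm with a two-finger parallel gripper is mounted at the origin on the work surface. World frame = base frame: x ahead of the robot, y to its left, z up, the work surface at z = 0. Lengths are in mm, angles in rad, forces in N, time in s.
With the tool pointing down it reaches from about 325 to 875 mm from the base axis. Payload 4.4 kg.
Tool frame: the origin (TCP) lies on the centre line of the jaws, within the pads' length; the fingertips stand ahead of it and the grasp point (between the pads) lies 6 mm ahead of it (ctrl.tcp_to_tips is the z of the fingertips in the tool frame, in mm); z points along the fingers, y is the direction in which the jaws open and shut (so a half turn about z gives the same grasp; the last joint's range is limited). The gripper opens to 85 mm and grips with 20 to 120 N. Pads are 22 mm wide; open, the fingers measure 114 mm over their backs; the gripper's body (76 mm by 85 mm) begins 54 mm behind the grasp point. The pads swing forward as they close: fully open they stand 13 mm farther back than shut.
Start: joints at [-1.438, 0.207, 1.542, -0, 1.393, -0.15], TCP at [160.991, -552.005, 227.982] pointing down, gripper open.
Joint ranges: [-2.73, 2.73], [-0.86, 2.22], [0.23, 2.46], [-1.11, 4.25], [0.08, 2.63], [-2.82, 2.82]. Speed limits (rad/s): [2.79, 2.79, 3.14, 3.14, 3.14, 3.14].

### API

Orientations are given as a 3x3 rotation matrix whose columns are the frame's x, y, z axes.
In Python, from plant import ctrl, sensors, optics gives the robot as it stands. Calls block until the motion is done:
- ctrl.move_ptp(position, orientation): joint-space move of the TCP to a pose.
- ctrl.move_l(position, rot=None, vel=150, threshold=None): straight line of the TCP; rot=None keeps the orientation; vel is the mean speed in mm/s. With threshold (N) it stops when the force on the tool has changed by that much, and returns True; else False.
- ctrl.set_joints(angles): joint-space move.
- ctrl.gripper_to(opening, force=None): finger opening in mm; force is the grip in N (None keeps the last); returns when the fingers have stopped.
- ctrl.hold(seconds).
- ctrl.solve_ik(position, orientation): joint angles nearest the present ones, or None.
- sensors.read_state(): the state.
- optics.grab_frame(name): name is "scene" or "top" or "wrist"; returns (picture, depth): 384x512x3 uint8, red, green, blue; 384x512 float32, mm along the optical axis (not along the pixel's ray), 0 where there is no reading.
- optics.camera_params(name): a dict with "mtx" (3x3 intrinsics, pixels), "R" (3x3) and "t" (3): a world point X has camera coordinates R X + t; the wrist camera has in their place "T_tool_cam" (4x4, takes a point from camera to tool coordinates, whose origin is the TCP and whose axes are the flange's). Camera axes: x right, y down, z forward; pixel columns grow to the right and rows downward; lengths in mm; the calibration is good to about 2 mm. A picture is of the moment at which its call begins: read the wrist's pose just before it. camera_params takes no time and is no camera call.
A pose or a line that the arm cannot do raises ctrl.MotionError and nothing moves.
- ctrl.finish_job(): hands the job in, once; it reports no verdict.
The state is a dict: "t": time; "q": joint angles; "qvel": joint speeds; "tau": joint torques, N m; "eef_pos": TCP position; "eef_rot": TCP orientation; "force": force on the tool from outside, world axes, zero at the start; "wrist_torque": the same for the moment, N m; "grip_width": finger opening in mm.
Only numpy, scipy, OpenCV 4.12 (cv2) and the standard library are available. Lean on these libraries where they do the work, as an engineer would, in place of code of your own. Each camera call takes 0.05 s, during which the arm holds its last target. There are 200 camera calls.

## Working session

There is one attempt and no reset: what is moved stays moved. The work goes in short steps, each a Python script; the robot and the scene stay as the last script left them, time stands still between calls to the robot, and variables do not carry over. Pictures are saved under pics/ and viewed, about 8 in all and at most 12, crops included, and the job is handed in when it is done.

```bash
ls; mkdir -p pics; python3 - <<'E'
from plant import ctrl,sensors,optics
import cv2,numpy as np
for n in("top","scene"):
    im,d=optics.grab_frame(n); np.savez(f"pics/{n}0.npz",im=im,d=d)
    cv2.imwrite(f"pics/{n}0.png",im[:,:,::-1])
    p=optics.camera_params(n); print(n,p)
a=[cv2.imread(f"pics/{n}0.png") for n in("top","scene")]
cv2.imwrite("pics/top0b.png",cv2.resize(a[0],(800,600),interpolation=cv2.INTER_CUBIC))
s=sensors.read_state();print(s["t"],s["force"],s["eef_rot"],s["grip_width"],ctrl.tcp_to_tips)
print(optics.camera_params("wrist"))
E
```

```text
pics
top {'mtx': array([[356.79519632,   0.        , 257.580657  ],
       [  0.        , 356.79519632, 198.18994202],
       [  0.        ,   0.        ,   1.        ]]), 'R': array([[ 0.02842771, -0.99953339, -0.01117474],
       [-0.99712015, -0.02756922, -0.07064948],
       [ 0.07030844,  0.01315096, -0.99743861]]), 't': array([-33.20357994, 567.68679581, 899.25135884])}
scene {'mtx': array([[381.71331453,   0.        , 251.903764  ],
       [  0.        , 381.71331453, 197.07389918],
       [  0.        ,   0.        ,   1.        ]]), 'R': array([[ 0.31666495,  0.94853685, -0.00107853],
       [ 0.82096   , -0.27464317, -0.50059546],
       [-0.47512945,  0.1576356 , -0.86568067]]), 't': array([-150.23141025, -425.93033296, 1203.8602612 ])}
0.1 [-0.0160524   0.00367805 -0.73745159] [[ 9.60013605e-01  2.79953237e-01 -2.52480206e-04]
 [ 2.79953139e-01 -9.60011378e-01  2.09617925e-03]
 [ 3.44448296e-04 -2.08304323e-03 -9.99997771e-01]] 85.3663359252982 25.0
{'mtx': array([[282.84715152,   0.        , 253.52660095],
       [  0.        , 282.84715152, 193.92677272],
       [  0.        ,   0.        ,   1.        ]]), 'T_tool_cam': array([[ 8.68712996e-04, -9.65296913e-01, -2.61153433e-01,
         6.67908322e+01],
       [ 9.99999606e-01,  7.90688644e-04,  4.03836723e-04,
         6.31915891e-02],
       [-1.83331288e-04, -2.61153681e-01,  9.65297219e-01,
        -1.44940949e+02],
       [ 0.00000000e+00,  0.00000000e+00,  0.00000000e+00,
         1.00000000e+00]])}
```

View pics/top0b.png

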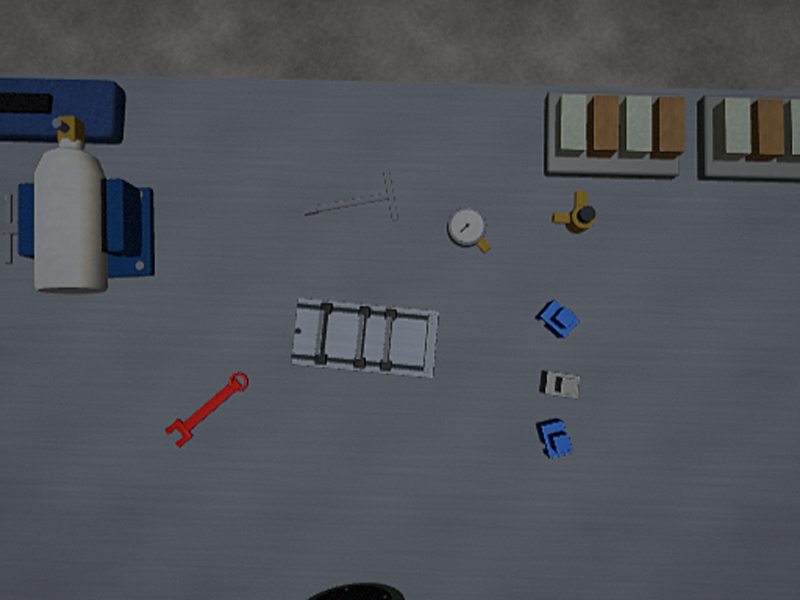

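View pics/scene0.png

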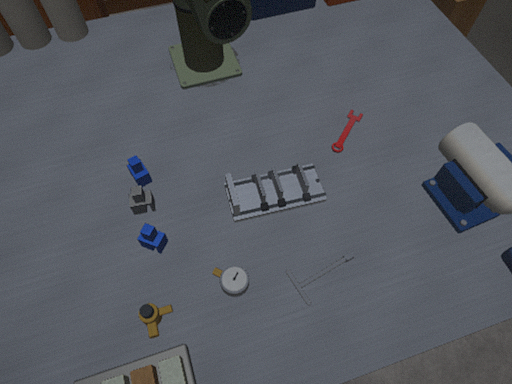

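Top view (800-px scale): the rack spans (292–438, 299–377) with its cheek at the right end (432, 343). The dividers are at x≈388, 362 and 321. There are three spacer-shaped candidates: blue (558, 318), grey (560, 384) and blue (555, 438). The grey one fits the description. I'll confirm it in an enlarged crop and in the wrist view.

```bash
cat > h.py <<'E'
import numpy as np,cv2
from plant import ctrl,sensors,optics
def ray(n,uv,z,s=None):
    """pixel(s) -> world points on plane z (mm)"""
    p=optics.camera_params(n); uv=np.atleast_2d(np.float64(uv))
    d=np.c_[uv,np.ones(len(uv))]@np.linalg.inv(p["mtx"]).T
    if n=="wrist":
        T=p["T_tool_cam"]; R=s["eef_rot"]@T[:3,:3]; c=s["eef_rot"]@T[:3,3]+s["eef_pos"]
    else: R=p["R"].T; c=-R@p["t"]
    d=d@R.T
    return c+d*((z-c[2])/d[:,2])[:,None]
def down(yaw):
    """tool down, tool x axis at yaw"""
    c,s=np.cos(yaw),np.sin(yaw); return np.array([[c,s,0],[s,-c,0],[0,0,-1.]])
def shot(n,name):
    s=sensors.read_state(); s={k:np.array(v) for k,v in s.items()}
    im,d=optics.grab_frame(n); np.savez(f"pics/{name}.npz",im=im,d=d,**s)
    cv2.imwrite(f"pics/{name}.png",im[:,:,::-1]); return s,im,d
E
python3 - <<'E'
from h import *
k=1.5625
def w(u,v,z): return ray("top",(u/k,v/k),z)[0].round(1)
print("spacer grip top",w(559,384,78))
print("cheek top mid",w(431,343,68)); 
for a,b in(((391,311),(386,366)),((364,308),(360,363)),((326,305),(320,360))): print("div",w(*a,65),w(*b,65))
print("rack corners",[w(*a,15) for a in((297,299),(438,311),(434,377),(292,364))])
im=cv2.imread("pics/top0.png"); c=im[185:300,335:395]
cv2.imwrite("pics/c1.png",cv2.resize(c,None,fx=5,fy=5,interpolation=cv2.INTER_CUBIC))
E
```

```text
spacer grip top [ 457.3 -259.9   78. ]
cheek top mid [514.3 -63.7  68. ]
div [562.6   0.   65. ] [476.6   5.3  65. ]
div [566.2  42.5  65. ] [480.1  45.9  65. ]
div [569.2 102.4  65. ] [483.  108.5  65. ]
rack corners [array([581.7, 158.7,  15. ]), array([568.2, -76.1,  15. ]), array([459.4, -72.1,  15. ]), array([473.9, 162.4,  15. ])]
```

View pics/c1.png

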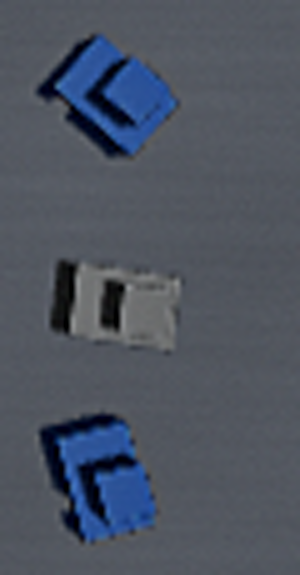

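The crop confirms it: the grey spacer is at about (118, 305), with its grip standing on the bridge, between the two blue look-alikes. Next I take wrist views above the spacer and the rack.

```bash
python3 - <<'E'
from h import *
R=down(-0.06)
ctrl.move_ptp([457-60,-260,235],R); ctrl.hold(.3)
s,im,d=shot("wrist","w1"); print(s["t"],s["eef_pos"],s["q"],s["force"])
ctrl.move_ptp([525-60,20,235],R); ctrl.hold(.3)
s,im2,d=shot("wrist","w2"); print(s["t"],s["eef_pos"],s["q"],s["force"])
v=np.hstack([im,im2])[:,:,::-1]
cv2.imwrite("pics/w12.png",np.vstack([im[:300],im2[:300]])[:,:,::-1])
E
```

```text
1.8 [ 396.74829655 -260.61064216  234.9211053 ] [-7.63761432e-01 -1.60493543e-02  1.76979129e+00 -4.82144355e-05
  1.38798984e+00  8.68221892e-01] [ 0.14031684 -0.02521458  0.34352147]
3.2583 [465.08007856  19.09177935 234.97910627] [-1.45148135e-01 -3.69612558e-02  1.79004912e+00 -1.28207436e-04
  1.38857250e+00  1.48739069e+00] [ 0.38024081  0.27850444 -0.29643621]
```

View pics/w12.png

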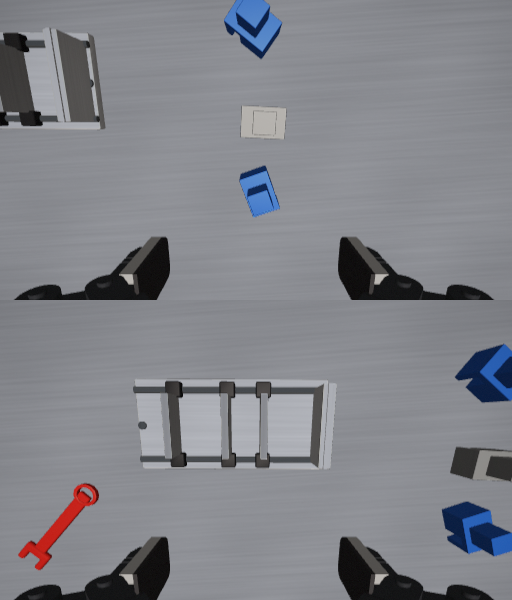

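Wrist view 1: the grey spacer is at (264, 123), upright, with the grip square in its middle. View 2: the cheek is at (325, 425), and the dividers are at x≈264, 227 and 174. I'll measure these with depth, checking against heights and colour.

```bash
cat >> h.py <<'E'
def cloud(d,s):
    p=optics.camera_params("wrist"); K=p["mtx"]; v,u=np.indices(d.shape)
    c=np.stack([(u-K[0,2])/K[0,0]*d,(v-K[1,2])/K[1,1]*d,d],-1); T=p["T_tool_cam"]
    return (c@T[:3,:3].T+T[:3,3])@s["eef_rot"].T+s["eef_pos"]
def rect(P,m):
    r=cv2.minAreaRect(P[m][:,:2].astype(np.float32)); return np.round(r[0],1),np.round(r[1],1),round(r[2],2)
def tops(P,m,zlo,zhi):
    """components with height in band: centre, size, angle, median z"""
    mm=(m&(P[...,2]>zlo)&(P[...,2]<zhi)).astype(np.uint8)
    n,l,st,_=cv2.connectedComponentsWithStats(mm)
    return [(rect(P,l==i),st[i,4],round(float(np.median(P[...,2][l==i])),1),st[i,:4]) for i in range(1,n) if st[i,4]>60]
E
python3 - <<'E'
from h import *
for n,roi,bands in(("w1",(235,300,95,150),((70,86),(35,86))),("w2",(120,345,70,180),((58,74),))):
    f=np.load(f"pics/{n}.npz"); P=cloud(f["d"],f); m=np.zeros(f["d"].shape,bool); m[roi[2]:roi[3],roi[0]:roi[1]]=1; m&=f["d"]>0
    for b in bands:
        for t in tops(P,m,*b): print(n,b,*t)
    print("plate z near",np.median(P[150:160,200:300,2]) if n=="w1" else np.median(P[195:210,200:260,2]))
# colour/edge check
f=np.load("pics/w1.npz"); im=f["im"].astype(int); m=(im[...,0]-im[...,2]>8); m[:95]=0;m[150:]=0;m[:,:235]=0;m[:,300:]=0
ys,xs=np.nonzero(m); r=cv2.minAreaRect(np.c_[xs,ys].astype(np.float32)); print(len(xs),r, ray("wrist",cv2.boxPoints(r),42,f).round(1))
f=np.load("pics/w2.npz"); g=cv2.cvtColor(f["im"],cv2.COLOR_RGB2GRAY)
for v in(105,125,145): print(v,g[v,165:185],"|",g[v,215:275],"|",g[v,308:338])
E
```

```text
w1 (70, 86) (array([ 457.7, -275. ]), array([23.9, 23.9]), 83.52) 543 76.9 [252 110  25  25]
w1 (35, 86) (array([ 457.8, -275. ]), array([52., 36.]), 83.63) 1414 41.5 [240 105  47  34]
plate z near -1.1768824902174657
w2 (58, 74) (array([517. , -63.1]), array([14.4, 89.3]), 86.1) 1209 66.1 [317  83  20  86]
w2 (58, 74) (array([529. , 110.6]), array([ 8.8, 68.9]), 86.17) 564 63.7 [160  92  14  66]
w2 (58, 74) (array([524.1,  47.4]), array([ 8.2, 69. ]), 86.37) 503 63.8 [220  93   9  66]
w2 (58, 74) (array([521.5,   4.8]), array([ 7.8, 69. ]), 86.87) 494 63.7 [260  93   8  66]
plate z near -1.2121355032425782
0 ((0.0, 0.0), (0.0, 0.0), 0.0) [[597.4  -7.5  42. ]
 [597.4  -7.5  42. ]
 [597.4  -7.5  42. ]
 [597.4  -7.5  42. ]]
105 [139 140 140  90  64  63  61  62  64  63  64  64  64  63 173 174 175 174
 175 175] | [176 176 175 175 175 135 141 139 137 138 140 141 151  68  64  64 150 173
 174 174 173 173 173 174 173 173 173 172 172 172 173 172 172 172 173 172
 173 173 172 172 173 172 173 173 150  80 140 140 137 138 140 141 157 173
 174 174 174 175 174 174] | [180 179 179 180 180  85  78  79
[... 308 characters left out ...]
7 177 177 177 177
 177 177 177 177 177 177 177 177 127 103 140 138 136 139 140 141 148 177
 177 178 178 178 178 178] | [179 179 179 158  83  80  78  79  79  79  78  78  66 176 176 176 175 153
 153 173 174 174 173 174 175 171 143 142 142 143]
145 [139 137 138 141 141 142  65  65  65  65  64  65  65  66  65  66 124 173
 174 174] | [178 177 178 177 177 177 137 141 138 138 139 142 143 124  68  66  97 174
 176 176 175 175 175 175 175 175 175 174 174 174 174 174 173 174 173 174
 174 174 173 174 173 173 173 173  97 126 140 139 138 140 142 143 140 172
 173 173 173 173 172 173] | [175 174 155  83  79  79  78  78  79  78  77  83 171 174 175 174 131 173
 174 174 174 173 174 172 131 140 140 141 140 140]
```

Measurements hold up:
- Spacer bridge 52×36 mm and grip 24×24 mm.
- Dividers 8×69 mm, cheek 14×89 mm, heights about 1.2 mm low.
- The earlier y of the spacer was a mis-clicked pixel.

Next I grasp it with the jaws along its y, lift it, and image the held spacer.

```bash
python3 - <<'E'
from h import *
R=down(-0.1126)
ctrl.move_ptp([457.7,-275,150],R)
print("touch",ctrl.move_l([457.7,-275,71],vel=80,threshold=8))
ctrl.gripper_to(20,force=80); s=sensors.read_state(); print(s["grip_width"],s["eef_pos"],s["force"])
ctrl.move_l([457.7,-275,165],vel=80)
R=down(-0.066)
# above rack, out over div1 (for look at held spacer and rack)
ctrl.move_ptp([525-40,20,190],R); ctrl.hold(.3)
s,im,d=shot("wrist","w3"); print(s["t"],s["eef_pos"],s["force"],s["grip_width"])
E
```

```text
touch False
21.134150681702387 [ 457.8481799  -275.26698245   71.47205095] [-1.11711644  0.22358303  2.10216715]
9.0167 [485.12107122  19.09149601 189.88348441] [ 0.60026996  0.14271431 -2.70345508] 21.182331732060092
```

View pics/w3.png

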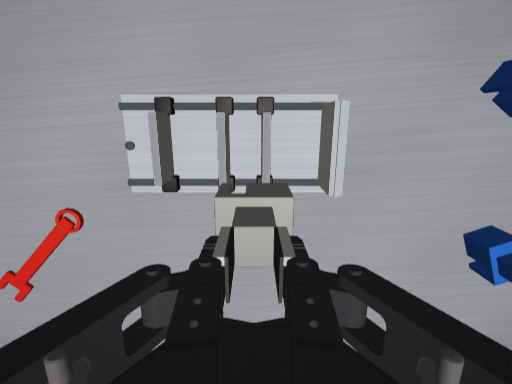

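The spacer is held squarely at (255, 215), with the rack visible behind it. I'll measure both in this one frame, so the camera bias largely cancels.

```bash
python3 - <<'E'
from h import *
f=np.load("pics/w3.npz"); P=cloud(f["d"],f)
m=np.zeros(f["d"].shape,bool); m[90:182,145:352]=1; m&=f["d"]>0
for t in tops(P,m,58,74): print(*t)
Q=(P-f["eef_pos"])@f["eef_rot"]   # tool frame
for v in(197,202,207,212):
    r=Q[v,195:315]; g=np.nonzero((r[:,2]>10)&(r[:,2]<45))[0]; print(v,g[[0,-1]]+195, r[g[0]].round(1), r[g[-1]].round(1), np.median(r[g,2]).round(1))
for v in(215,225,230):
    r=Q[v,225:285]; print(v,r[::5].round(1)[:,1:].tolist())
E
```

```text
(array([523.5, -63.7]), array([14.6, 76.5]), 86.51) 1361 66.1 [327 100  23  82]
(array([529.8, 110.9]), array([ 9.2, 66.3]), 85.93) 709 63.6 [148 112  16  70]
(array([526.1,  47.3]), array([ 8.2, 65.1]), 86.09) 623 63.8 [216 112  11  70]
(array([523.2,   4.7]), array([ 7.9, 65.3]), 86.62) 607 63.9 [262 112   9  70]
197 [214 293] [ 17.1 -25.7  31.1] [17.3 25.3 30.4] 30.7
202 [214 293] [ 13.8 -25.7  30.6] [14.  25.4 30.2] 30.5
207 [214 293] [ 10.2 -26.   31.5] [10.4 25.6 30.8] 29.8
212 [215 293] [  7.  -25.3  30.8] [ 7.2 25.6 30.1] 29.3
215 [[-18.9, 30.8], [-15.5, 30.3], [-11.0, 12.1], [-8.0, 11.8], [-5.1, 11.1], [-2.2, 11.2], [0.7, 11.7], [3.7, 11.2], [6.6, 11.5], [9.5, 10.8], [13.9, 29.4], [17.3, 30.6]]
225 [[-19.0, 30.7], [-15.7, 30.3], [-9.9, -5.0], [-7.3, -4.1], [-4.6, -4.4], [-2.0, -4.8], [0.7, -3.9], [3.3, -4.8], [6.0, -4.0], [8.6, -4.7], [11.3, -3.9], [17.5, 30.9]]
230 [[-14.5, -11.8], [-12.0, -11.7], [-9.9, -5.3], [-7.3, -5.1], [-4.6, -5.7], [-2.0, -5.6], [0.7, -6.1], [3.3, -6.2], [6.0, -5.3], [8.6, -5.4], [10.7, -11.7], [13.3, -11.6]]
```

```bash
cat >> h.py <<'E'
YAW=-0.066; RR=down(YAW); YH=np.array([-np.sin(YAW),np.cos(YAW),0]); XH=np.array([np.cos(YAW),np.sin(YAW),0])
C0=np.array([517.,-63.1,0]); HOLD=71.5      # cheek mid-plane point; TCP above spacer underside
def at(y,under): return C0+XH*((526-C0[0])*0)+YH*y+np.array([0,0,under+HOLD])   # y from cheek mid-plane
def st(): 
    s=sensors.read_state(); p=np.array(s["eef_pos"]); return s["t"],(p-C0)@YH,p[2]-HOLD,np.array(s["force"]),p
def go(y,under,vel=100,thr=None):
    t=at(y,under); hit=ctrl.move_l(t,RR,vel=vel,threshold=thr)
    if hit: return True
    ctrl.hold(.1); e=t-st()[4]
    if np.linalg.norm(e)>.3: ctrl.move_l(t+e,RR,vel=30); ctrl.hold(.1)
    return False
def press(ystop,under,base,lo=8.0,hi=10.0,thr=8.0,vel=12):
    """push towards the cheek to a force, then trim and hold"""
    hit=ctrl.move_l(at(ystop,under),RR,vel=vel,threshold=thr); log=[]
    t0=None; p=st()[4].copy(); cmd=p.copy()
    for i in range(40):
        t,y,u,F,_=st(); f=(F-base)@YH; log.append((round(t,2),round(y,2),round(f,1)))
        if lo<=f<=hi:
            t0=t0 or t
            if t-t0>.6: break
            ctrl.hold(.1); continue
        t0=None; cmd=cmd+YH*(-.15 if f<lo else .1); ctrl.move_l(cmd,RR,vel=10)
    return hit,log
E
python3 - <<'E'
from h import *
yd=(np.array([522.,4.8,0])-C0)@YH; print("div1 y",yd)
go(yd-12,85); print(st()[:3])
hit=go(yd-12,35,vel=60,thr=5); t,y,u,F,p=st(); print("descend hit",hit,t,y,u,F)
if not hit:
    # block face at 26 from centre -> snug at y=7+26=33
    h,l=press(33-3,35,F); print(h,l); print(st())
E
```

```text
div1 y 68.08192794707159
(10.225, np.float64(55.94168342202391), np.float64(84.80598517740316))
descend hit False 11.65 56.13701128855305 34.453423877702164 [-0.33004844 -0.21909905 -1.79308713]
False [(13.98, np.float64(31.91), np.float64(5.6)), (14.34, np.float64(32.24), np.float64(4.3)), (14.59, np.float64(32.06), np.float64(5.9)), (14.84, np.float64(32.0), np.float64(6.4)), (15.09, np.float64(31.95), np.float64(6.0)), (15.34, np.float64(31.9), np.float64(6.4)), (15.59, np.float64(31.76), np.float64(6.8)), (15.84, np.float64(31.74), np.float64(7.3)), (16.09, np.float64(31.72), np.float64(7.0)), (16.34, np.float64(31.69), np.float64(6.9)), (16.59, np.float64(31.65), np.float64(7.4)), (16.84, np.float64(31.65), np.float64(7.5)), (17.09, np.float64(31.61), np.float64(8.0)), (17.34, np.float64(31.57), np.float64(8.3)), (17.44, np.float64(31.6), np.float64(8.0)), (17.54, np.float64(31.61), np.float64(7.8)), (17.79, np.float64(31.56), np.float64(8.5)), (17.89, np.float64(31.56), np.float64(9.3)), (17.99, np.float64(31.55), np.float64(9.8)), (18.09, np.float64(31.52), np.float64(9.7)), (18.19, np.float64(31.58), np.float64(9.1)), (18.29, np.float64(31.57), np.float64(8.7)), (18.39, np.float64(31.57), np.float64(9.1))]
(18.3917, np.float64(31.567513770929057), np.float64(34.03081211232673), array([ 0.99879026,  8.84124034, -2.9634784 ]), array([518.31851608, -31.55075581, 105.53081211]))
```

```bash
cat >> h.py <<'E'
def look(name):
    ctrl.move_l([485,20,190],RR,vel=200); ctrl.hold(.25); s,im,d=shot("wrist",name); P=cloud(d,s)
    m=np.zeros(d.shape,bool); m[90:182,100:360]=1; m&=d>0
    r=[]
    for t in tops(P,m,58,74): c=(np.array([*t[0][0],0])-C0)@YH; r.append((round(float(c),1),t[0][1],t[1]))
    return s["t"],sorted(r,key=lambda a:a[0])
def out():
    _,y,u,_,_=st(); p=st()[4]; ctrl.move_l(p+YH*2.3,RR,vel=15); a=st()[1]; go_y=y+2
    ctrl.hold(.1); e=go_y-st()[1]; q=st()[4]
    if abs(e)>.4: ctrl.move_l(q+YH*e,RR,vel=15)
    b=st(); q=b[4]; ctrl.move_l([q[0],q[1],85+HOLD],RR,vel=60,threshold=8); return y,a,b[1],st()[:4]
E
python3 - <<'E'
from h import *
print(out()); t,r=look("w4"); print(t); [print(*a) for a in r]
E
```

```text
(np.float64(31.567513770929057), np.float64(33.00702007104007), np.float64(33.22240197766797), (19.9083, np.float64(33.28949147336916), np.float64(84.52801146406676), array([-0.53734431, -0.23293524, -2.34555628])))
20.65
-0.1 [14.3 76.1] 1366
46.8 [ 8.2 66. ] 635
110.8 [ 8.2 65.9] 625
174.1 [ 8.9 66.9] 713
```

Divider 1 measures 39.9 mm from the cheek face (target 40). On to divider 2.

```bash
python3 - <<'E'
from h import *
y2=110.8-.8-12
go(y2,85,vel=150); hit=go(y2,34.5,vel=60,thr=5); t,y,u,F,p=st(); print("descend hit",hit,t,y,u,F)
if not hit:
    h,l=press(75.5-2,34.5,F); print(h,len(l),l[::2]); print(st()[:4])
    if 74.5<st()[1]<77: print(out()); t,r=look("w5"); print(t); [print(*a) for a in r]
E
```

```text
descend hit False 23.0833 98.00788488917311 33.97234569107259 [-0.5503301   0.35068815 -2.85035559]
True 28 [(25.1, np.float64(76.31), np.float64(0.5)), (25.64, np.float64(76.26), np.float64(2.6)), (26.14, np.float64(76.09), np.float64(6.0)), (26.64, np.float64(76.01), np.float64(5.2)), (27.14, np.float64(75.95), np.float64(4.8)), (27.64, np.float64(75.88), np.float64(6.5)), (28.14, np.float64(75.78), np.float64(6.9)), (28.64, np.float64(75.72), np.float64(7.6)), (29.14, np.float64(75.68), np.float64(8.1)), (29.34, np.float64(75.67), np.float64(8.2)), (29.69, np.float64(75.65), np.float64(8.9)), (29.89, np.float64(75.66), np.float64(8.9)), (30.09, np.float64(75.63), np.float64(9.1)), (30.29, np.float64(75.64), np.float64(8.4))]
(30.3917, np.float64(75.63772611419435), np.float64(32.86084956776379), array([ 1.16573705,  9.17346462, -2.54946252]))
(np.float64(75.63772611419435), np.float64(77.04044399222148), np.float64(77.33860307600834), (32.1917, np.float64(77.3472205709177), np.float64(84.53853363542277), array([ 0.60200385, -0.39145144, -1.18469971])))
32.8417
-0.2 [14.5 75.6] 1362
46.7 [ 8.3 66.2] 635
90.9 [ 7.8 65.9] 611
174.2 [ 8.7 66.7] 713
```

Divider 2 is 44.2 mm from divider 1, and divider 1 has not shifted. Now divider 3, held slightly higher because z sagged a little.

```bash
sed -i 's/cmd=p.copy()/cmd=p.copy(); cmd[2]=under+HOLD+.5/' h.py; python3 - <<'E'
from h import *
y3=174.2-.8-12
go(y3,85,vel=150); hit=go(y3,35.5,vel=60,thr=5); t,y,u,F,p=st(); print("descend hit",hit,t,y,u,F)
if not hit:
    h,l=press(119.6-1.8,35.5,F,vel=15); print(h,len(l),l[::2]); print(st()[:4])
    if 118.3<st()[1]<121: print(out()); t,r=look("w6"); print(t); [print(*a) for a in r]
E
```

```text
descend hit False 35.5417 161.34273443036594 34.949972657939796 [ 0.95293907  0.02340735 -1.02966582]
False 25 [(38.59, np.float64(119.85), np.float64(6.8)), (39.2, np.float64(120.11), np.float64(5.2)), (39.7, np.float64(120.01), np.float64(6.0)), (40.2, np.float64(119.96), np.float64(6.4)), (40.7, np.float64(119.84), np.float64(7.8)), (41.2, np.float64(119.74), np.float64(7.1)), (41.7, np.float64(119.64), np.float64(7.5)), (42.05, np.float64(119.62), np.float64(8.4)), (42.4, np.float64(119.57), np.float64(8.8)), (42.75, np.float64(119.51), np.float64(8.5)), (42.95, np.float64(119.52), np.float64(9.1)), (43.15, np.float64(119.51), np.float64(8.6)), (43.35, np.float64(119.53), np.float64(8.7))]
(43.35, np.float64(119.53406144524962), np.float64(35.818298136539084), array([-0.01716844,  8.83225843, -4.53620015]))
(np.float64(119.53406144524962), np.float64(121.03966574495509), np.float64(121.18636356934162), (44.85, np.float64(121.18131874042297), np.float64(84.54151309777032), array([ 0.14044897,  0.43976817, -1.32488844])))
45.5667
-0.2 [14.5 76.5] 1368
46.8 [ 8.3 65.9] 640
90.7 [ 7.9 66.1] 631
134.6 [ 8.4 66.9] 662
```

Gaps measured as centre distances are 40.0, 43.9 and 43.9 mm. I'll place the spacer on clear plate at (450, -180).

```bash
python3 - <<'E'
from h import *
x,y=450,-180
ctrl.move_l([485,20,165],RR,vel=150)
ctrl.move_ptp([x,y,150],RR); ctrl.move_l([x,y,78],vel=80); ctrl.hold(.2)
print(ctrl.move_l([x,y,69.5],vel=10,threshold=3),st()[1:])
ctrl.gripper_to(60); p=st()[4]; ctrl.move_l([p[0],p[1],150],vel=80)
ctrl.move_ptp([x-60,y,235],RR); ctrl.hold(.3); s,im,d=shot("wrist","w7"); print(s["t"])
P=cloud(d,s); m=np.zeros(d.shape,bool); m[80:170,200:320]=1; m&=d>0
for b in((70,86),(35,86)):
    for t in tops(P,m,*b): print(*t)
a,_,_=shot("top","top1"),0,0; im2=a[1]
cv2.imwrite("pics/fin.png",np.vstack([im[:300],im2[60:300]])[:,:,::-1])
E
```

```text
True (np.float64(-121.17309252069515), np.float64(-0.09639956203839972), array([ 0.07256973, -0.41770933,  5.03852727]), array([ 449.89122931, -180.10186611,   71.40360044]))
51.0583
(array([ 450., -180.]), array([23.7, 23.3]), 86.78) 552 76.9 [239 112  24  24]
(array([ 450.1, -180. ]), array([51.9, 35. ]), 86.3) 1432 41.5 [229 107  45  32]
```

View pics/fin.png

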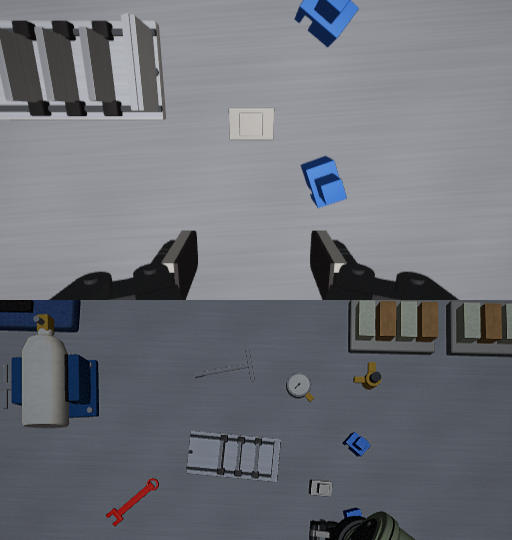

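The spacer stands upright at (251, 124) in the wrist view, off the rack and released. In the top view the dividers are evenly spaced and the bystanders are where they were.

```bash
python3 -c "
from plant import ctrl
print(ctrl.finish_job())"
```

```text
the job is handed in; nothing more can be done
None
```

I set all three dividers with the grey spacer, stood it upright on the steel plate clear of the rack, let go, and handed the job in at about 51 s. Handing in reports no verdict, so what follows are my own readings.

- **Pressing:** each divider was held at about 8–10 N along the row for at least 0.6 s, then I backed the spacer off 2 mm and lifted it out.
- **Gaps:** the last wrist-depth check put divider 1 at 40.0 mm from the cheek face (target 40). Dividers 2 and 3 were each 43.9 mm from the one before (target 44). Earlier dividers did not shift beyond measuring noise of about 0.2 mm.
- **Spacer:** it stands at (450, −180) mm, with the grip top measured at 76.9 mm and the bridge at 41.5 mm. The wrist depth camera reads about 1.2 mm low, so both match a level, standing spacer.
- **Bystanders:** by eye in the final top picture, all four look unmoved; I did not measure them.

Two readings disagreed:
- **Row offset:** the camera's position along the row differed from the arm's by about 1.2 mm. I allowed for this when lowering onto dividers 2 and 3.
- **Height sag:** the arm sagged about 1–1.5 mm while pressing divider 2, so the spacer's bridge may have brushed the divider's top there. The vertical force stayed near the spacer's own weight.

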